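# Relight the wafer iron: reset the gas cut-out, refit the burner knob and hold it in

## Robot

A 6-joint arm with a two-finger parallel gripper is mounted at the origin on the work surface. World frame = base frame: x ahead of the robot, y to its left, z up, the work surface at z = 0. Lengths are in mm, angles in rad, forces in N, time in s.
With the tool pointing down it reaches from about 350 to 775 mm from the base axis. Payload 7.3 kg.
Tool frame: the origin (TCP) lies at the very end of the fingers, on their centre line; the grasp point (between the pads) lies 19 mm behind it (bot.grip_point_offset is the distance from the TCP to the grasp point, in mm); z points along the fingers, y is the line along which they close (so a half turn about z gives the same grasp; the last joint's range is limited). The gripper opens to 92 mm and grips with 3 to 60 N. Pads are 19 mm wide; open, the fingers measure 130 mm over their backs; the gripper's body (75 mm by 190 mm) begins 47 mm behind the grasp point.
Start: joints at [0.966, 0.342, 1.524, -0, 1.275, -0.146], TCP at [232.497, 470.733, 226.741] pointing down, gripper open.
Joint ranges: [-2.53, 2.53], [-0.77, 2.02], [0.04, 2.7], [-1, 4.14], [0.28, 2.66], [-3.11, 3.11]. Speed limits (rad/s): [2.57, 2.57, 3.14, 3.14, 3.14, 3.14].

## Interface

Orientations are given as [roll, pitch, yaw] about the fixed x, y, z axes, in that order (R = Rz(yaw) Ry(pitch) Rx(roll)).
In Python, from plant import bot gives the robot as it stands. The module is installed in compiled form; this text tells all that it offers.
- The arm moves only by the shell command python3 -m jog 'ROWS' [OPENING]. ROWS is JSON, a list of rows, each a list of 6 numbers: the shift along the tool's x, y, z in mm, then the turn, a rotation vector about the tool's x, y, z in rad. In form: [[dx, dy, dz, rx, ry, rz], ...]. A call has 1 to 12 rows; each row shifts and turns the commanded pose from where the row before left it, along the tool's axes as they then stand; what a row does not reach is not made up. A row lasts 1/10 s, in which the tool goes at most 50 mm and 8.59 degrees, less where a joint would pass 70% of its speed; a pose out of reach is approached as far as the arm can. A call with a gripper value outside its range is refused whole. OPENING is the opening in per cent of the stroke, from 0 (shut) to 100 (fully open), set as the call begins (- or left out, the last holds). The fingers move at their own pace and stop on an object; the grip force is fixed at half the most. Time passes only in rows, so rows that do not move let the fingers close. It gives the time, the measured TCP pose, the force, the opening and the grip force at its end, in the units of the state.
- bot.get_obs(): the state, without advancing time (a new reading comes with each control period).
- bot.capture(name): name is "side" or "top" or "wrist"; returns the picture (480x640x3 uint8, red, green, blue); there is no depth.
- bot.camera_model(name): a dict with "fx", "fy", "cx", "cy" (pixels), "dist_coeffs" ([k1, k2, p1, p2, k3] as OpenCV has them; the pictures are not rectified), "position" and "orientation" of the camera in the world; the wrist camera has in their place "T_tool_cam" (4x4, takes a point from camera to tool coordinates, whose origin is the TCP and whose axes are the flange's). Camera axes: x right, y down, z forward; pixel columns grow to the right and rows downward; lengths in mm; the calibration is good to about 2 mm. A picture is of the moment at which its call begins: read the wrist's pose just before it. camera_model takes no time and is no camera call.
- bot.close_job(): hands the job in; it is judged then, once.
Trained networks look in the newest picture that a camera, given by its name, has taken for a name from the list of things; names that differ only in an ending like _2 or _b are one class to them, and where a whole thing is asked for, a point or a joint stands for the part that bears it (a point fixed in the world has none). Each returns a list of dicts, best first, with "p" (0 to 1); they miss things now and then, are a little off and sometimes report something else, mostly with a low value. They report only what shows in the picture. A call takes as long as a camera call. They do not tell look-alikes from the thing itself.
- bot.outline_of(target, camera): "mask" (480x640 bool, what is visible of it) and "pixel" ([column, row] in pixels, amid what is visible of it).
The state is a dict: "time": time; "joint_positions": joint angles; "dq": joint speeds; "tau": joint torques, N m; "tool_pos": TCP position; "tcp_rot": TCP orientation; "contact_force": force on the tool from outside, world axes, zero at the start; "moment": the same for the moment, N m; "grip_width": finger opening in mm; "finger_force": force on a finger pad.
Only numpy, scipy, OpenCV 4.12 (cv2) and the standard library are available. Lean on these libraries where they do the work, as an engineer would, in place of code of your own. Each camera call takes 0.05 s, during which the arm holds its last target. There are 200 camera calls.

## Task

First reset the gas cut-out: swing its sprung lever all the way down to its stop and let it spring back up. Then pick up the loose knob with the pointed bar grip, turn it so that its D-shaped hole matches the flat of the one bare shaft on the wafer iron (pointed end over the rib), push it fully home and press shaft and knob in to the stop. Finish while still holding the knob pressed in (do not let go), and leave the other things on the counter where they are.

Things in the scene. Friction and masses are not known exactly. Their poses are not given: they have to be found in the camera images.
- knob_center (a point): The loose black cooker knob, 46 mm high, about 90 g, standing hole-down on the counter. This point: on its axis, 23 mm above its underside; z up. Twelve-sided skirt 50 mm across, 22 mm high; on it a bar grip 14 mm wide, 24 mm high, along x, from 24 mm behind the axis to a narrowed point 34 mm ahead (+x), overhanging the skirt.
- knob_hole (a point): Centre of the mouth of the D-shaped blind hole in the knob's underside (23 mm below knob_center). Hole 18 mm deep, 13.8 mm across, its flat 2.9 mm from the axis on the +x side, that is, under the pointed end of the bar.
- knob_point (a point): Outer end of the pointed end of the knob's bar grip, 34 mm from the knob's axis, 34 mm above its underside.
- stem_top (a point): Centre of the top end of the bare upright steel D-shaft on the iron's black control box (60 mm high). 12 mm across, one flat 2 mm from its axis facing +x, last 3 mm bevelled; top 36 mm above the box. It does not turn. With the knob fully home the shaft's top touches the hole's bottom: knob_center is 5 mm above this point and the knob's point lies over the bezel's rib.
- valve: The fixed round bezel (68 mm disc) of the bare shaft, origin on the box's top; a raised rib on it points to +x, the way the flat faces. It is in any one of three places in a row, 115 mm apart; the other two carry fixed knobs that look like the loose one.
- stem (a joint): How far the D-shaft is pushed in, straight down: 0 is out (as found), 0.007 m is at the stop. Sprung: it begins to move at about 4 N and needs about 9 N at the stop; it comes out again when not pressed.
- valve_mark (a point): Outer end of the raised rib on the bare valve's bezel, 34 mm from the shaft's axis on the side that the flat faces, 6 mm above the box's top.
- cutout: The fixed gas cut-out, a grey box 85 x 70 x 65 mm with a sprung lever on top. Origin: centre of its underside, on the counter. The lever points to this frame's -x. Its pivot, along the y axis, is 85 mm above the origin.
- lever_pad (a point): Centre of the top face of the lever's black pad (34 mm along the lever, 44 mm across, 10 mm thick), 100 mm from the pivot. The frame turns with the lever.
- lever (a joint): Lever angle: 0 is up at rest (pad 26 degrees above level, at about 133 mm height), growing as the pad is pushed down, to 0.7 rad at the stop (14 degrees below level, pad top about 66 mm above the counter). Springs back by itself; takes about 4 N on the pad to start and 6 N at the stop.
- iron: The fixed wafer iron. Origin under the centre of its control box (110 x 360 x 60 mm, long side along y); round baking plates, 210 mm across and 104 mm high, lie behind it, centred 185 mm along +x, with a wooden-ended handle pointing to +y.
- round_knob: Bystander: a plain round black knob without a bar, 42 mm across, 28 mm high; origin under its centre. To be left alone.
- spatula: Bystander: spatula 260 mm long, lying.
- oilcan: Bystander: conical steel oil can with a spout, 195 mm high, 110 mm across its foot.
- bowl: Bystander: white bowl, 140 mm across, 50 mm high.
- jar: Bystander: amber jar, 70 mm across, 100 mm high.
- brush: Bystander: brush, 190 mm long, lying.
- tin: Bystander: aluminium tin, 90 mm across, 60 mm high.
There are look-alikes about, which are no part of the job. What is shaped like the part that bears knob_center but blue is not meant.

How it is judged:
By the outcome, as a careful person would: the job done as asked, in the order asked, and still so for the second after the job is handed in, while the arm keeps its last pose, push and grip.
It also fails if it takes over 56 s, if anything falls off the work surface, if the arm or the gripper's body presses on something with over 40 N, if the wrist force passes 120 N, or if a joint passes its speed limit or range.

## Working session

There is one attempt and no reset: what is moved stays moved. The work goes in short steps, Python scripts to look and compute and a shell command to move; the robot and the scene stay as the last step left them, time stands still between calls to the robot, and variables do not carry over. Pictures are saved under pics/ and viewed, at most 10 in all, crops included, and the job is handed in when it is done.

```bash
mkdir -p pics; cat > h.py <<'E'
import numpy as np, cv2
from plant import bot
from scipy.spatial.transform import Rotation as R
def shot(cam,name=None,crop=None,scale=1):
    im=bot.capture(cam)
    if name:
        c=im if crop is None else im[crop[1]:crop[3],crop[0]:crop[2]]
        cv2.imwrite('pics/'+name,cv2.cvtColor(cv2.resize(c,None,fx=scale,fy=scale,interpolation=cv2.INTER_CUBIC),cv2.COLOR_RGB2BGR))
    return im
def cam(name):
    m=bot.camera_model(name)
    K=np.array([[m['fx'],0,m['cx']],[0,m['fy'],m['cy']],[0,0,1]]);d=np.array(m['dist_coeffs'],float)
    if 'T_tool_cam' in m:
        o=bot.get_obs();T=np.eye(4);T[:3,:3]=R.from_euler('xyz',o['tcp_rot']).as_matrix();T[:3,3]=o['tool_pos']
        T=T@np.array(m['T_tool_cam']);return K,d,T[:3,:3],T[:3,3]
    o=np.array(m['orientation'])
    return K,d,(o if o.shape==(3,3) else R.from_euler('xyz',o).as_matrix()),np.array(m['position'])
def onplane(c,px,z):
    K,d,Rm,p=c
    u=cv2.undistortPoints(np.array(px,float).reshape(-1,1,2),K,d).reshape(-1,2)
    r=np.c_[u,np.ones(len(u))]@Rm.T
    return p+r*((z-p[2])/r[:,2])[:,None]
def proj(c,P):
    K,d,Rm,p=c
    q=(np.atleast_2d(P)-p)@Rm
    return cv2.projectPoints(q,np.zeros(3),np.zeros(3),K,d)[0].reshape(-1,2)
E
python3 - <<'E'
from h import *
print(bot.get_obs())
a=shot('top','top.png');
for n in ['knob_center','stem_top','valve','cutout','lever_pad','iron']:
    print(n,[(round(x['p'],2),np.round(x['pixel']).tolist()) for x in bot.outline_of(n,'top')])
shot('side','side.png')
for n in ['knob_center','stem_top','lever_pad']:
    print(n,[(round(x['p'],2),np.round(x['pixel']).tolist()) for x in bot.outline_of(n,'side')])
for n in ['top','side']:print(bot.camera_model(n))
E
```

```text
{'time': 0.0, 'joint_positions': array([ 9.65986827e-01,  3.42703064e-01,  1.52500630e+00, -9.52461548e-08,
        1.27538131e+00, -1.45986762e-01]), 'dq': array([ 0.00246228, -0.00063468, -0.00212944,  0.00119922, -0.0002502 ,
        0.00012585]), 'tau': array([-5.64980655e-04, -4.31251931e+01, -2.44218367e+01,  7.17659807e-02,
        5.59488160e-02, -8.07101901e-05]), 'tool_pos': array([232.26436378, 470.38432853, 226.05889939]), 'tcp_rot': array([-3.14011055e+00, -2.17825706e-04,  2.68276978e+00]), 'contact_force': array([0.43515177, 0.9720136 , 0.09637333]), 'moment': array([ 0.02041721, -0.03702428, -0.00843865]), 'finger_force': 0.0, 'grip_width': 92.16212002711745}
knob_center [(0.69, [221.0, 308.0]), (0.61, [263.0, 297.0])]
stem_top []
valve [(0.89, [310.0, 233.0])]
cutout [(0.91, [419.0, 273.0])]
lever_pad [(0.9, [432.0, 295.0]), (0.56, [139.0, 288.0])]
iron [(0.97, [266.0, 190.0]), (0.6, [432.0, 296.0])]
knob_center [(0.64, [210.0, 246.0]), (0.61, [243.0, 268.0])]
stem_top []
lever_pad [(0.66, [389.0, 354.0])]
{'fx': 468.607904244038, 'fy': 468.607904244038, 'cx': 314.7823237685336, 'cy': 240.68235289055485, 'dist_coeffs': array([-0.02151694,  0.        ,  0.        ,  0.        ,  0.        ]), 'position': array([ 377.36656023,  -34.1640555 , 1251.31946504]), 'orientation': array([-2.95271504e+00,  6.16022176e-04, -1.58943422e+00])}
{'fx': 503.8490964230886, 'fy': 503.8490964230886, 'cx': 323.38434250275486, 'cy': 240.49615324529483, 'dist_coeffs': array([-0.04853779,  0.        ,  0.        ,  0.        ,  0.        ]), 'position': array([   6.72393173, -607.55286578,  866.20426466]), 'orientation': array([-2.31841675, -0.01709764, -0.77104256])}
```

View pics/top.png

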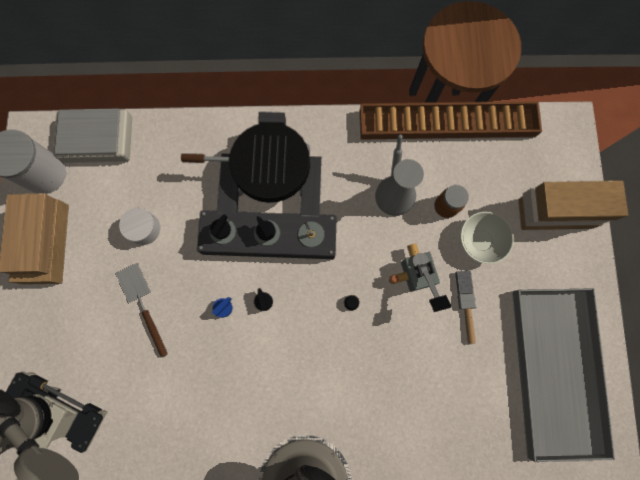

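View pics/side.png

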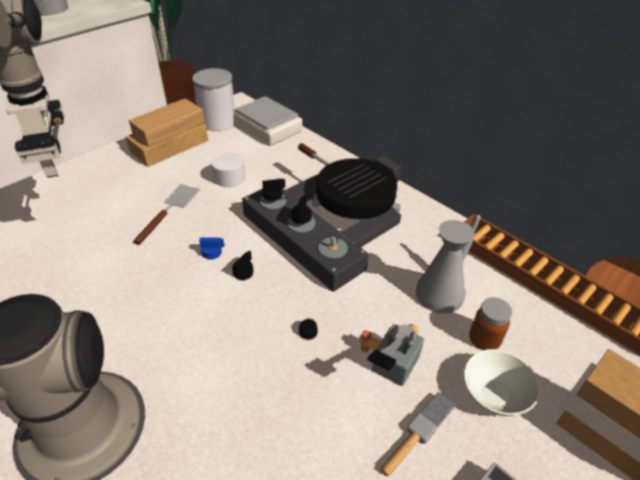

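Top view: the loose black knob is at (263,300). It could be taken for the blue knob (222,308), the fixed knobs (220,232) and (267,232), or the round knob (351,303). I choose the black barred one standing on the counter. The bare shaft is at (311,234), and the cut-out is at (421,272) with its pad at (440,303).

```bash
python3 - <<'E'
from h import *
im=shot('top','crop.png',(195,205,460,325),3)
c=cam('top')
for n,px,z in [('knob skirt',(263,301),22),('knob tip',(258,291),34),('stem',(311,234),96),('bezel',(311.5,235),60),('ribend',(314,235),66),('pad',(440,303),133),('cutbox',(421,272),65),('fix1',(220,232),90),('fix2',(267,232),90),('can',(397,198),0),('round',(351,302),20)]:
    print(n,onplane(c,px,z).round(1))
m=[x for x in bot.outline_of('lever_pad','top')][0]['mask'];ys,xs=np.nonzero(m);print(xs.min(),xs.max(),ys.min(),ys.max())
for n in ['valve','cutout','knob_center']:
  for x in bot.outline_of(n,'top'):
    M=x['mask'];ys,xs=np.nonzero(M);print(n,x['p'],x['pixel'],xs.min(),xs.max(),ys.min(),ys.max())
print(bot.camera_model('wrist'))
E
```

```text
knob skirt [[454.7 100.2  22. ]]
knob tip [[480.  111.9  34. ]]
stem [[615.5 -28.4  96. ]]
bezel [[620.2 -29.4  60. ]]
ribend [[618.9 -35.9  66. ]]
pad [[ 435.  -331.8  133. ]]
cutbox [[ 517.8 -306.7   65. ]]
fix1 [[626.2 202.2  90. ]]
fix2 [[624.  83.  90.]]
can [[ 732.6 -267.7    0. ]]
round [[ 448.  -129.3   20. ]]
421 450 265 311
valve 0.92 [310.6, 236.7] 298 323 221 245
cutout 0.6 [417.2, 273.5] 389 450 243 310
knob_center 0.73 [223.6, 308.2] 212 231 298 316
knob_center 0.72 [262.1, 300.1] 253 272 289 310
{'fx': 406.5769071844105, 'fy': 406.5769071844105, 'cx': 324.2880079746386, 'cy': 236.81576826708078, 'dist_coeffs': array([0.01911749, 0.        , 0.        , 0.        , 0.        ]), 'T_tool_cam': array([[-9.01589290e-04, -9.50398401e-01, -3.11033868e-01,
         8.55928681e+01],
       [ 9.99999479e-01, -7.08239450e-04, -7.34579747e-04,
         7.56738457e-01],
       [ 4.77856962e-04, -3.11034368e-01,  9.50398545e-01,
        -1.58103743e+02],
       [ 0.00000000e+00,  0.00000000e+00,  0.00000000e+00,
         1.00000000e+00]])}
```

View pics/crop.png

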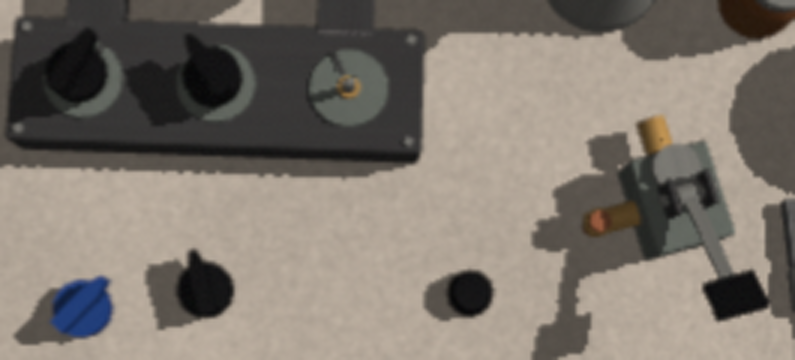

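```bash
python3 -m jog '[[0,0,0,0,0,-0.115],[0,0,0,0,0,-0.115],[0,0,0,0,0,-0.115],[0,0,0,0,0,-0.114]]' 0; python3 -m jog '[[-20.5,-36.5,-6,0,0,0],[-20.5,-36.5,-6,0,0,0],[-20.5,-36.5,-6,0,0,0],[-20.5,-36.5,-6,0,0,0],[-20.5,-36.5,-6,0,0,0],[-20.5,-36.5,-6,0,0,0],[-20.5,-36.5,-6,0,0,0],[-20.5,-36.5,-6,0,0,0],[-20.5,-36.5,-6,0,0,0],[-20.5,-36.5,-6,0,0,0],[-20.5,-36.5,-6,0,0,0],[-20.5,-36.5,-6,0,0,0]]'; python3 -m jog '[[0,0,0,0,0,0],[0,0,0,0,0,0]]'
python3 - <<'E'
from h import *
print({k:np.round(v,3) for k,v in bot.get_obs().items() if k in('time','tool_pos','tcp_rot')})
shot('wrist','w1.png')
for n in ['knob_center','valve','lever_pad','cutout','stem_top']:
  for x in bot.outline_of(n,'wrist'):
    M=x['mask'];ys,xs=np.nonzero(M);print(n,x['p'],x['pixel'],xs.min(),xs.max(),ys.min(),ys.max())
E
```

```text
time: 1.2
tool_pos: [232.5, 470.7, 226.8]
tcp_rot: [3.142, 0.0, -3.137]
contact_force: [-0.0, 1.1, 0.6]
grip_width: 64.3
finger_force: 0.0
time: 2.4
tool_pos: [479.1, 31.1, 299.2]
tcp_rot: [3.141, 0.001, 3.142]
contact_force: [1.0, 0.7, 0.1]
grip_width: 0.8
finger_force: 0.0
time: 2.6
tool_pos: [478.6, 32.2, 298.5]
tcp_rot: [3.141, -0.001, 3.14]
contact_force: [-0.1, 0.9, -0.0]
grip_width: 0.4
finger_force: 0.0
{'time': np.float64(2.6), 'tool_pos': array([478.63 ,  32.196, 298.453]), 'tcp_rot': array([ 3.141e+00, -1.000e-03,  3.140e+00])}
knob_center 0.64 [391.3, 163.0] 366 413 137 196
knob_center 0.57 [490.5, 145.9] 463 527 123 176
valve 0.68 [267.2, 307.7] 242 283 293 315
valve 0.24 [175.1, 156.9] 152 195 136 174
cutout 0.86 [32.1, 228.9] 0 92 179 294
stem_top 0.58 [264.4, 303.5] 244 283 294 315
```

View pics/w1.png

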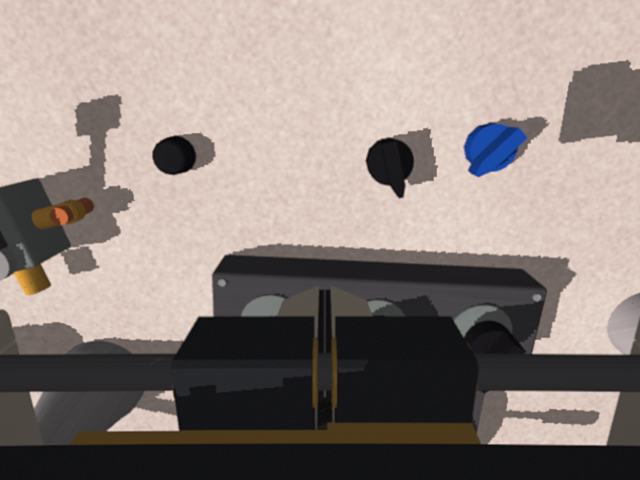

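The black knob shows its skirt at (390,162) and its point at (401,196); the gripper hides the valve. Next I look at the cut-out from near.

```bash
python3 - <<'E'
from h import *
c=cam('wrist');a=onplane(c,(390,161),22)[0];b=onplane(c,(401,196),34)[0];print(a,b,np.degrees(np.arctan2(*(b-a)[1::-1])))
E
python3 -m jog '[[-2,-41.5,4,0,0,0],[-2,-41.5,4,0,0,0],[-2,-41.5,4,0,0,0],[-2,-41.5,4,0,0,0],[-2,-41.5,4,0,0,0],[-2,-41.5,4,0,0,0],[-2,-41.5,4,0,0,0],[-2,-41.5,4,0,0,0],[0,0,0,0,0,0],[0,0,0,0,0,0]]'
python3 - <<'E'
from h import *
shot('wrist','w2.png')
for n in ['lever_pad','cutout']:
  for x in bot.outline_of(n,'wrist'):
    M=x['mask'];ys,xs=np.nonzero(M);print(n,x['p'],x['pixel'],xs.min(),xs.max(),ys.min(),ys.max())
E
```

```text
[450.67771419 104.12138567  22.        ] [485.79410962 115.74811312  34.        ] 18.3192498396113
time: 3.9
tool_pos: [494.5, -299.1, 266.1]
tcp_rot: [3.14, -0.001, 3.141]
contact_force: [-0.2, 0.4, 0.5]
grip_width: 0.3
finger_force: 0.0
lever_pad 0.8 [289.6, 149.6] 243 325 110 248
cutout 0.9 [306.3, 208.3] 243 396 110 288
```

View pics/w2.png

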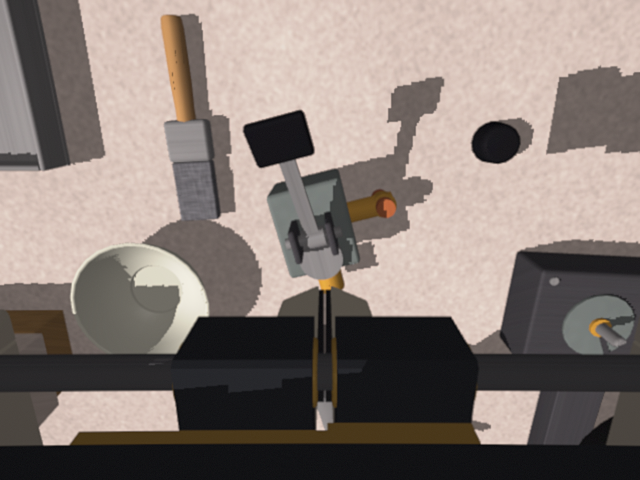

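The pad's top face is centred at (279,138), the pivot is at (315,240), and the bare shaft is at (600,328). I work out the pad point next.

```bash
python3 - <<'E'
from h import *
c=cam('wrist');a=onplane(c,(279,138),133)[0];b=onplane(c,(315,240),88)[0];d=(a-b)[:2];print(a,b,d,np.linalg.norm(d),np.degrees(np.arctan2(d[1],d[0])))
print('stop',b[:2]+d/np.linalg.norm(d)*97,onplane(c,(600,328),96))
E
```

```text
[ 432.69008749 -328.64390694  133.        ] [ 523.0702936  -305.01237788   88.        ] [-90.38020611 -23.63152905] 93.41857856969781 -165.34702921609954
stop [ 429.22514923 -329.54987731] [[604.51319292 -45.9619664   96.        ]]
```

```bash
python3 -m jog '[[32,-15,20,0,0,0],[32,-15,20,0,0,0],[0,0,20,0,0,0],[0,0,20,0,0,0],[0,0,20,0,0,0],[0,0,20,0,0,0],[0,0,0,0,0,0]]'; python3 -m jog '[[0,0,10,0,0,0],[0,0,10,0,0,0],[0,0,10,0,0,0],[0,0,10,0,0,0],[0,0,10,0,0,0],[0,0,10,0,0,0],[0,0,7,0,0,0],[0,0,4,0,0,0],[0,0,2,0,0,0],[0,0,0,0,0,0],[0,0,0,0,0,0]]'
```

```text
time: 4.75
tool_pos: [430.0, -326.9, 144.9]
tcp_rot: [3.138, -0.003, -3.14]
contact_force: [-0.3, 0.3, 0.5]
grip_width: 0.1
finger_force: 0.0
time: 5.85
tool_pos: [431.0, -329.3, 73.4]
tcp_rot: [3.142, 0.001, 3.142]
contact_force: [0.1, -0.2, 6.4]
grip_width: 0.3
finger_force: 3.1
```

```bash
python3 -m jog '[[0,0,3,0,0,0],[0,0,3,0,0,0],[0,0,0,0,0,0],[0,0,0,0,0,0]]';  python3 -m jog '[[0,0,2,0,0,0],[0,0,0,0,0,0],[0,0,0,0,0,0]]'; python3 -m jog '[[0,0,2,0,0,0],[0,0,0,0,0,0],[0,0,0,0,0,0]]'
```

```text
time: 6.25
tool_pos: [431.7, -329.2, 68.5]
tcp_rot: [-3.141, 0.003, 3.141]
contact_force: [-1.4, 2.7, 13.2]
grip_width: 0.7
finger_force: 6.2
time: 6.55
tool_pos: [431.9, -329.3, 68.0]
tcp_rot: [-3.14, 0.003, -3.142]
contact_force: [-3.6, 5.5, 24.0]
grip_width: 0.4
finger_force: 12.4
time: 6.85
tool_pos: [432.0, -329.4, 67.6]
tcp_rot: [-3.139, 0.004, -3.141]
contact_force: [-6.5, 7.9, 37.7]
grip_width: 0.5
finger_force: 19.0
```

The force jumped at pad height, about 67 mm, so the lever is at its stop. I release it and go to look at the valve.

```bash
python3 -m jog '[[0,0,-8,0,0,0],[0,0,-10,0,0,0],[0,0,-15,0,0,0],[0,0,-20,0,0,0],[0,0,-25,0,0,0],[0,0,-30,0,0,0],[0,0,-30,0,0,0]]' 100; python3 -m jog '[[-22,29,0,0,0,0],[-22,29,0,0,0,0],[-22,29,0,0,0,0],[-22,29,0,0,0,0],[-22,29,0,0,0,0],[-22,29,0,0,0,0],[-22,29,0,0,0,0],[-22,29,0,0,0,0],[-22,29,0,0,0,0],[-22,29,0,0,0,0],[0,0,0,0,0,0],[0,0,0,0,0,0]]'
python3 - <<'E'
from h import *
shot('top')
for x in bot.outline_of('lever_pad','top'):
    M=x['mask'];ys,xs=np.nonzero(M);print(x['p'],x['pixel'],xs.min(),xs.max(),ys.min(),ys.max())
shot('wrist','w3.png')
for n in ['valve','stem_top']:
  for x in bot.outline_of(n,'wrist'):
    M=x['mask'];ys,xs=np.nonzero(M);print(n,x['p'],x['pixel'],xs.min(),xs.max(),ys.min(),ys.max())
E
```

```text
time: 7.55
tool_pos: [430.7, -328.7, 201.6]
tcp_rot: [3.14, -0.0, -3.141]
contact_force: [0.1, -1.1, -0.1]
grip_width: 51.7
finger_force: 0.0
time: 8.75
tool_pos: [650.5, -38.3, 200.1]
tcp_rot: [3.141, -0.002, -3.14]
contact_force: [-0.2, -1.2, 0.0]
grip_width: 92.1
finger_force: 0.0
0.98 [432.8, 293.7] 420 451 265 311
valve 0.71 [346.5, 181.9] 298 388 137 227
stem_top 0.8 [345.3, 187.1] 336 353 177 197
stem_top 0.43 [85.3, 284.2] 0 154 236 336
```

View pics/w3.png

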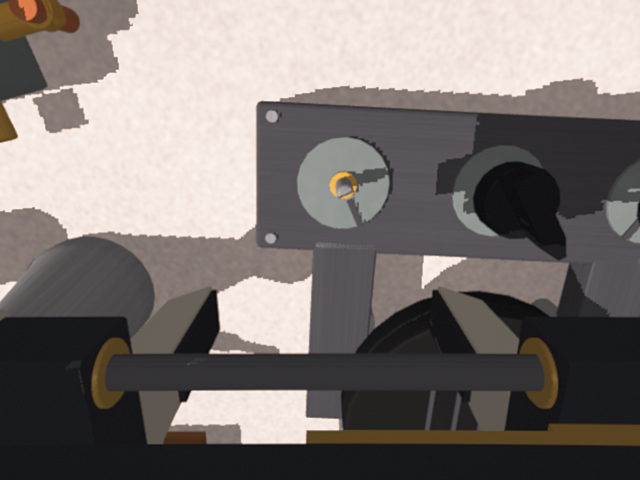

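The lever is back up (its mask is the same as at the start). The bare shaft is at (344,186) on its bezel, and a rib runs toward (360,224). I zoom in on it.

```bash
python3 -c "
import cv2
i=cv2.imread('pics/w3.png')[130:235,290:400]
cv2.imwrite('pics/w3c.png',cv2.resize(i,None,fx=5,fy=5,interpolation=cv2.INTER_CUBIC))"
```

```text
(no output)
```

View pics/w3c.png

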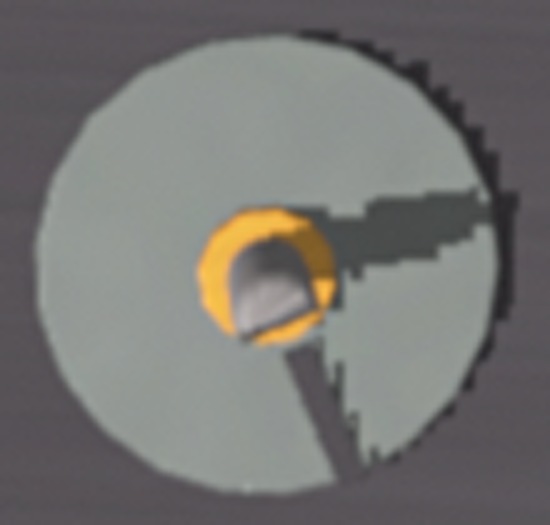

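```bash
python3 - <<'E'
from h import *
c=cam('wrist');f=lambda u,v:(290+u/5-.4,130+v/5-.4)
for z in (60,63):print('bezel',onplane(c,f(267.5,263),z)[0])
b=onplane(c,f(267.5,263),62)[0];t=onplane(c,f(350,480),66)[0];s=onplane(c,f(303,350),66)[0]
print('tip',t,np.degrees(np.arctan2(*(t-b)[1::-1])),np.degrees(np.arctan2(*(t-s)[1::-1])),np.linalg.norm((t-b)[:2]))
p,q=onplane(c,[f(240,340),f(312,308)],93);e=(p-q)[:2];print('flat n',np.degrees(np.arctan2(e[0],-e[1]))); print('flatmid',(p+q)/2,np.linalg.norm(e))
P=b.copy()
print('proj of stem top at b',(proj(c,[P[0],P[1],96])[0]-[290-.4,130-.4])*5)
E
```

```text
bezel [620.40063953 -25.40344302  60.        ]
bezel [619.84656192 -25.54070601  63.        ]
tip [652.27003812 -12.84451143  66.        ] 21.424952365499504 20.366019201786933 34.631962270722426
flat n 24.34319033006012
flatmid [622.51836702 -25.69005824  93.        ] 10.485783197204404
proj of stem top at b [278.72446031 310.29681636]
```

```bash
python3 -m jog '[[0,0,0,0,0,-0.11],[0,0,0,0,0,-0.11],[0,0,0,0,0,-0.11],[12,33,8,0,0,0],[12,33,8,0,0,0],[12,33,8,0,0,0],[12,33,8,0,0,0],[12,33,8,0,0,0],[12,33,10,0,0,0],[0,0,0,0,0,0],[0,0,0,0,0,0]]' 60
python3 - <<'E'
from h import *
shot('wrist','w4.png',(200,40,460,240),3)
for x in bot.outline_of('knob_center','wrist'):
    M=x['mask'];ys,xs=np.nonzero(M);print(x['p'],x['pixel'],xs.min(),xs.max(),ys.min(),ys.max())
E
```

```text
time: 10.1
tool_pos: [518.3, 124.6, 152.2]
tcp_rot: [-3.141, 0.001, -2.811]
contact_force: [0.5, -0.2, 0.0]
grip_width: 55.2
finger_force: 0.0
0.68 [477.7, 154.8] 431 528 122 193
0.66 [324.3, 128.7] 289 359 89 183
```

View pics/w4.png

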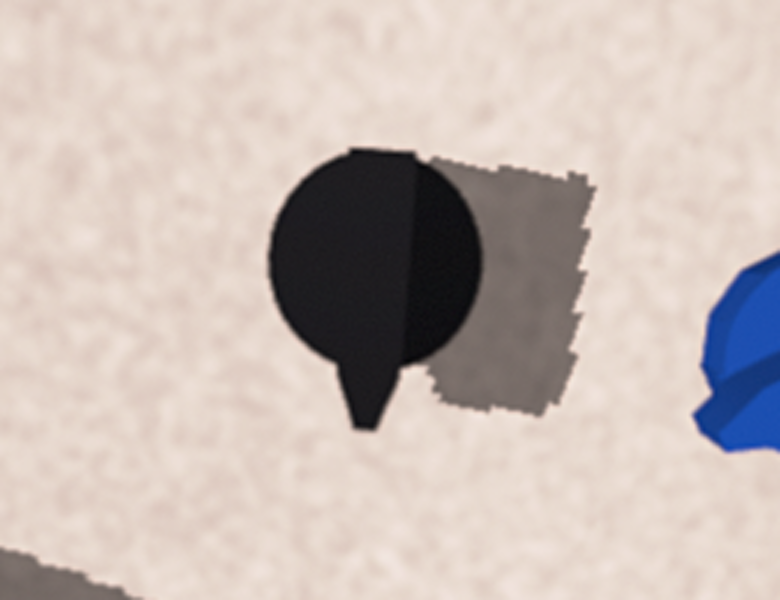

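The black knob fills the middle of the view: skirt centre at about (325,127), tail at (327,89), point at (322,183). The blue knob is off to the right.

```bash
python3 - <<'E'
from h import *
c=cam('wrist');f=lambda u,v:(200+u/3-.33,40+v/3-.33)
t,h,e1,e2=onplane(c,[f(365,430),f(382,148),f(416,152),f(401,365)],46)
ang=lambda d:np.degrees(np.arctan2(d[1],d[0]))
print('tip',t,'tail',h,ang(t-h),ang(e2-e1),np.linalg.norm(t-h))
y=np.radians(ang(t-h));u=np.array([np.cos(y),np.sin(y)]);print('axis from bar',t[:2]-34*u,h[:2]+24*u)
for z in(11,22):
    k=onplane(c,f(375,260),z)[0];print('skirt',k)
    l=onplane(c,[f(268,260),f(482,260)],z);print(np.linalg.norm(l[0]-l[1]))
E
```

```text
tip [486.24167087 111.42417567  46.        ] tail [430.40602298  96.20525802  46.        ] 15.246535436757389 15.145649597109587 57.87257580627499
axis from bar [453.43836115 102.48309792] [453.56130042 102.51660702]
skirt [453.37329129 102.52119197  11.        ]
50.673315618873
skirt [452.82384828 102.33670226  22.        ]
48.81102364141472
```

```bash
python3 -m jog '[[0,0,0,0,0,0.065],[17,-1,10,0,0,0],[17,-1,10,0,0,0],[17,-1,10,0,0,0],[17.4,-1.3,10,0,0,0],[0,0,25,0,0,0],[0,0,25,0,0,0],[0,0,20,0,0,0],[0,0,10,0,0,0],[0,0,7,0,0,0],[0,0,0,0,0,0]]'; python3 -m jog '[[0,0,0,0,0,0],[0,0,0,0,0,0]]'
```

```text
time: 11.3
tool_pos: [453.7, 102.3, 24.4]
tcp_rot: [3.141, -0.0, -2.877]
contact_force: [0.7, 0.6, -0.1]
grip_width: 54.9
finger_force: 0.0
time: 11.5
tool_pos: [454.1, 102.7, 25.5]
tcp_rot: [-3.141, 0.002, -2.876]
contact_force: [0.3, -0.2, 0.5]
grip_width: 55.3
finger_force: 0.0
```

```bash
python3 -m jog '[[0,0,0,0,0,0],[0,0,0,0,0,0],[0,0,0,0,0,0],[0,0,0,0,0,0],[0,0,0,0,0,0],[0,0,0,0,0,0],[0,0,0,0,0,0]]' 0;  python3 -m jog '[[0,0,-10,0,0,0],[0,0,-20,0,0,0],[0,0,-30,0,0,0],[0,0,-30,0,0,0],[0,0,-30,0,0,0],[0,0,-15,0,0,0],[0,0,0,0,0,0]]'
python3 - <<'E'
from h import *
shot('wrist','w5.png')
E
```

```text
time: 12.2
tool_pos: [453.4, 102.7, 24.7]
tcp_rot: [3.142, -0.0, -2.876]
contact_force: [-0.5, -0.1, -0.5]
grip_width: 13.7
finger_force: 30.0
time: 12.9
tool_pos: [454.7, 102.8, 162.4]
tcp_rot: [-3.141, 0.005, -2.876]
contact_force: [-0.3, 0.4, -1.7]
grip_width: 13.6
finger_force: 30.0
```

View pics/w5.png

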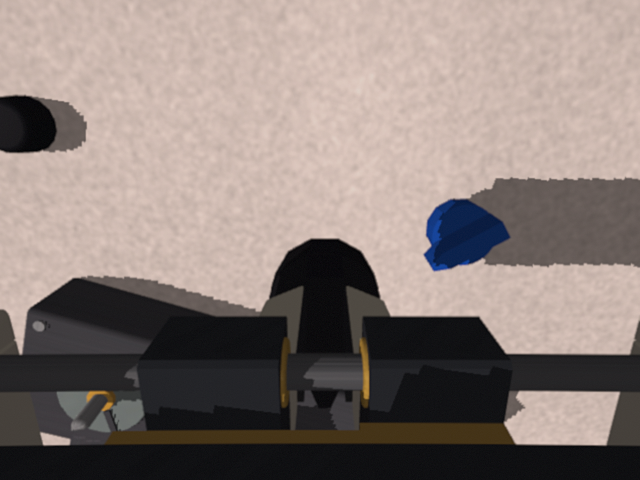

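The knob is held upright between the fingers, its tail toward the camera, with the nearest skirt edge at (324,239). I check its offset in the hand and work out the move.

```bash
python3 - <<'E'
from h import *
m=bot.camera_model('wrist');T=np.array(m['T_tool_cam']);K,d,_,_=cam('wrist')
c=(K,d,T[:3,:3],T[:3,3])
print(proj(c,[[24,0,25],[25,0,25],[26,0,25],[25,0,3],[23.5,0,-21],[0,0,0]]))
o=bot.get_obs();S=np.array([620.3,-26.0]);p=np.radians(180+21.5)
ps=o['tcp_rot'][2]%(2*np.pi);print(o['tool_pos'],np.degrees(ps))
dd=S-o['tool_pos'][:2];print('rot tool z',-(p-ps),'dx',dd@[np.cos(p),np.sin(p)],'dy',dd@[np.sin(p),-np.cos(p)])
E
```

```text
[[322.23789969 238.88631535]
 [322.23269465 236.8836265 ]
 [322.22747087 234.87446805]
 [321.95563976 253.073651  ]
 [321.57642662 279.68722358]
 [322.06751015 309.50209841]]
[453.7577255  102.75005088 160.71024669] 195.19888551239973
rot tool z -0.10997519435374059 dx -107.76680642181996 dy -180.82925711973678
```

```bash
python3 -m jog '[[0,0,0,0,0,-0.11],[-17.9,-30.3,0,0,0,0],[-17.9,-30.3,0,0,0,0],[-17.9,-30.3,0,0,0,0],[-17.9,-30.3,0,0,0,0],[-17.9,-30.3,0,0,0,0],[-17.9,-30.4,0,0,0,0],[0,0,15,0,0,0],[0,0,10,0,0,0],[0,0,5,0,0,0],[0,0,0,0,0,0],[0,0,0,0,0,0]]'; python3 - <<'E'
from h import *
o=bot.get_obs();print(o['tool_pos'],np.degrees(o['tcp_rot']),o['contact_force'])
bot.capture('top');
E
```

```text
time: 14.15
tool_pos: [619.8, -26.7, 130.0]
tcp_rot: [3.142, 0.0, -2.766]
contact_force: [-0.1, -0.9, -0.7]
grip_width: 13.7
finger_force: 30.0
[619.76704712 -26.65108576 129.95120349] [ 1.79995794e+02  1.08850010e-03 -1.58459548e+02] [-0.0816145  -0.91209575 -0.72915547]
```

```bash
python3 -m jog '[[0,0,3,0,0,0],[0,0,3,0,0,0],[0,0,2,0,0,0],[0,0,2,0,0,0],[0,0,1,0,0,0],[0,0,1,0,0,0],[0,0,0,0,0,0]]';python3 -m jog '[[0,0,1,0,0,0],[0,0,1,0,0,0],[0,0,0,0,0,0],[0,0,0,0,0,0]]';python3 -m jog '[[0,0,1,0,0,0],[0,0,1,0,0,0],[0,0,0,0,0,0],[0,0,0,0,0,0]]'
```

```text
time: 14.9
tool_pos: [620.4, -27.1, 117.9]
tcp_rot: [-3.141, 0.001, -2.766]
contact_force: [0.8, 0.1, -0.6]
grip_width: 13.8
finger_force: 30.0
time: 15.3
tool_pos: [620.6, -27.1, 115.9]
tcp_rot: [-3.141, 0.001, -2.766]
contact_force: [4.7, 1.6, -0.3]
grip_width: 13.6
finger_force: 30.0
time: 15.7
tool_pos: [620.5, -27.1, 113.9]
tcp_rot: [-3.141, 0.001, -2.766]
contact_force: [5.5, 1.1, 1.0]
grip_width: 13.5
finger_force: 30.0
```

The shaft has entered the hole. I ease the side force with a small shift along the force and go on down.

```bash
python3 -m jog '[[-0.7,0,0,0,0,0],[0,0,2,0,0,0],[0,0,2,0,0,0],[0,0,0,0,0,0],[0,0,0,0,0,0]]';python3 -m jog '[[0,0,2,0,0,0],[0,0,2,0,0,0],[0,0,1,0,0,0],[0,0,0,0,0,0],[0,0,0,0,0,0]]';python3 -m jog '[[0,0,1,0,0,0],[0,0,1,0,0,0],[0,0,1,0,0,0],[0,0,0,0,0,0],[0,0,0,0,0,0]]'
```

```text
time: 16.2
tool_pos: [620.6, -26.9, 109.3]
tcp_rot: [3.141, -0.0, -2.766]
contact_force: [4.8, 1.8, -1.4]
grip_width: 13.8
finger_force: 30.0
time: 16.7
tool_pos: [620.7, -26.9, 104.6]
tcp_rot: [3.142, 0.0, -2.766]
contact_force: [4.3, 1.9, 0.3]
grip_width: 13.2
finger_force: 30.0
time: 17.2
tool_pos: [620.8, -26.9, 101.9]
tcp_rot: [-3.141, 0.0, -2.766]
contact_force: [4.5, 1.7, 3.6]
grip_width: 13.6
finger_force: 30.0
```

```bash
python3 -m jog '[[-0.5,0,1,0,0,0],[0,0,2,0,0,0],[0,0,1,0,0,0],[0,0,0,0,0,0],[0,0,0,0,0,0]]';python3 -m jog '[[0,0,1,0,0,0],[0,0,1,0,0,0],[0,0,0,0,0,0],[0,0,0,0,0,0]]';python3 -m jog '[[0,0,1,0,0,0],[0,0,0,0,0,0],[0,0,0,0,0,0]]'
```

```text
time: 17.7
tool_pos: [620.9, -26.9, 97.8]
tcp_rot: [3.142, -0.0, -2.766]
contact_force: [1.2, 1.4, 5.9]
grip_width: 13.5
finger_force: 30.0
time: 18.1
tool_pos: [620.9, -26.9, 96.1]
tcp_rot: [-3.142, -0.0, -2.766]
contact_force: [0.9, -0.9, 7.1]
grip_width: 13.6
finger_force: 30.0
time: 18.4
tool_pos: [621.0, -26.9, 95.5]
tcp_rot: [-3.141, -0.0, -2.766]
contact_force: [-0.1, 0.3, 9.3]
grip_width: 13.6
finger_force: 30.0
```

```bash
python3 -m jog '[[0,0,1,0,0,0],[0,0,0,0,0,0],[0,0,0,0,0,0]]';python3 -m jog '[[0,0,1,0,0,0],[0,0,0,0,0,0],[0,0,0,0,0,0]]'
```

```text
time: 18.7
tool_pos: [621.0, -26.9, 95.3]
tcp_rot: [-3.141, 0.001, -2.766]
contact_force: [-1.9, 1.4, 14.6]
grip_width: 13.9
finger_force: 30.0
time: 19.0
tool_pos: [621.1, -26.9, 95.2]
tcp_rot: [-3.141, 0.001, -2.766]
contact_force: [-3.3, 0.6, 18.9]
grip_width: 14.0
finger_force: 30.0
```

The force rises stiffly at 95.3 mm, 7 mm after contact, so the shaft is at its stop. My last picture checks it.

```bash
python3 -m jog '[[0,0,0,0,0,0],[0,0,0,0,0,0],[0,0,0,0,0,0],[0,0,0,0,0,0],[0,0,0,0,0,0]]'; python3 - <<'E'
from h import *
shot('side','end.png',(190,130,450,325),3)
E
```

```text
time: 19.5
tool_pos: [621.1, -26.9, 95.2]
tcp_rot: [-3.141, 0.001, -2.766]
contact_force: [-3.0, 1.6, 20.7]
grip_width: 13.8
finger_force: 30.0
```

View pics/end.png

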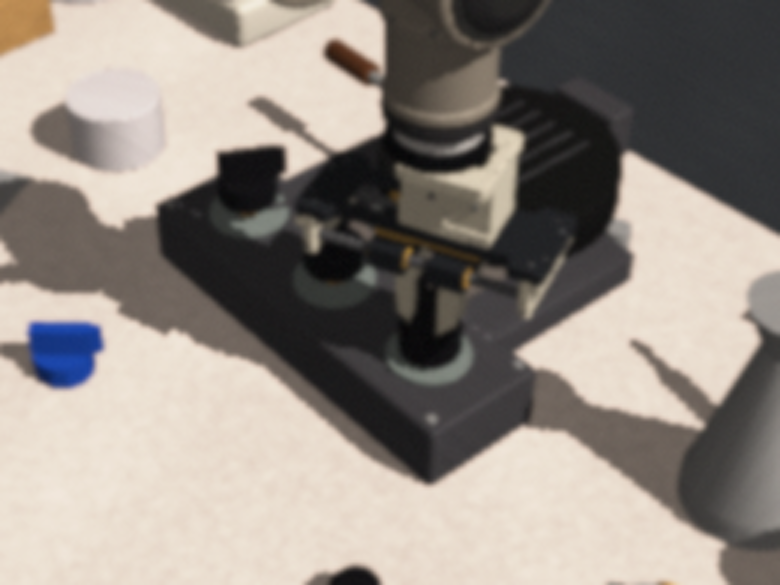

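The knob sits low on the bezel at crop position (430,330), held by the fingers, and nothing else has been disturbed. I hand in.

```bash
python3 -c "
from plant import bot
print(bot.close_job())"
```

```text
the job is handed in; nothing more can be done
None
```

I pressed the gas cut-out lever to its stop and it sprang back up; the black knob is now fully home on the bare shaft, point over the rib, and held pressed in at about 20 N, handed in at about 20 s (verdict not shown).

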